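Sweep the loose bottle caps into the tray's pocket

TASK

Sweep the three black bottle caps across the sorting tray with your fingertips, through the funnel and wholly into the narrow pocket at the tray's right-hand end, so that they lie flat on its floor. Only push them: do not pick any up, and leave the petri dish in the tray, and the beaker and the timer beside it, where they are. Finish with the hand clear of everything.

Things in the scene. Friction and masses are not known exactly. Their poses are not given: they have to be found in the camera images.
- tray: Shallow fixed grey metal tray. Origin at bench level; x axis across it (away from robot), y along it (to the robot's left), turned up to 0.3 rad. Flat floor 3 mm above the bench; 3 mm walls rise to 18 mm above the bench. Wide part: x -115 to 115, y -20 to 200 mm; slanting walls narrow it between y -20 and -70 to the pocket: x -65 to 65, y -180 to -70 mm.
- pocket (a point): Centre of the pocket, on the tray floor (tray x 0, y -125 mm). The pocket is the narrow end of the tray, 130 mm wide and 110 mm long, open without a sill towards the funnel (mouth at tray y = -70 mm), walled on its other three sides. The bare plate corners outside its walls are not the pocket. Axes as the tray's.
- cap_0: A loose plain black screw cap, a disc 30 mm in diameter and 16 mm tall, about 15 g, lying flat in the wide part of the tray; it slides when pushed at the side. The three caps are alike. Origin at the centre of its underside, on the tray floor.
- cap_1: A loose plain black screw cap, a disc 30 mm in diameter and 16 mm tall, about 15 g, lying flat in the wide part of the tray; it slides when pushed at the side. The three caps are alike. Origin at the centre of its underside, on the tray floor.
- cap_2: A loose plain black screw cap, a disc 30 mm in diameter and 16 mm tall, about 15 g, lying flat in the wide part of the tray; it slides when pushed at the side. The three caps are alike. Origin at the centre of its underside, on the tray floor.
- petri: White round petri dish, 62 mm in diameter, 16 mm tall, loose, lying flat in the half of the wide part of the tray away from the pocket (its centre at tray y about +140 mm, to the near or the far side); it stays. Origin at the centre of its underside.
- beaker: Clear beaker, 50 mm in diameter, 68 mm tall, loose, standing on the bench to the left of the tray; it stays. Origin at the centre of its underside.
- timer: White bench timer, 58 x 66 x 18 mm, loose, lying on the bench to the right of the tray; it stays. Origin at the centre of its underside.

How it is judged (in metres and radians):
At the end, for the whole second after the job is handed in: All three caps at rest and flat on the tray floor in the pocket: centres between 80 and 180 mm from the tray origin towards the pocket end, within 65 mm of its centre line. Petri dish, beaker and timer within 15 mm of their starts; dish and beaker upright (y of cap_0 in the frame of tray between -0.18 and -0.08 m and x of cap_0 in the frame of tray between -0.065 and 0.065 m and z of each of cap_0, cap_1, cap_2 in the frame of tray below 0.007 m and angle between each of cap_0, cap_1, cap_2, petri, beaker's own z axis and vertical below 0.15 rad and linear speed of each of cap_0, cap_1, cap_2 below 0.01 m/s and y of cap_1 in the frame of tray between -0.18 and -0.08 m and x of cap_1 in the frame of tray between -0.065 and 0.065 m and y of cap_2 in the frame of tray between -0.18 and -0.08 m and x of cap_2 in the frame of tray between -0.065 and 0.065 m and distance of each of petri, beaker, timer from where it was at the start of the episode below 0.015 m); the robot touches nothing.
It fails at once if the petri dish, the beaker or the timer is moved by more than 15 mm or lifted (distance of any of petri, beaker, timer from where it was at the start of the episode above 0.015 m).
It fails at once if the petri dish or the beaker is tipped (angle between any of petri, beaker's own z axis and vertical above 0.3 rad).
It fails at once if a cap is picked up (its underside comes 15 mm or more off the tray floor) (z of any of cap_0, cap_1, cap_2 in the frame of tray above 0.018 m).
It fails at once if a cap leaves the tray (height (world z) of any of cap_0, cap_1, cap_2 below 0 m or x of any of cap_0, cap_1, cap_2 in the frame of tray above 0.125 m or x of any of cap_0, cap_1, cap_2 in the frame of tray below -0.125 m or y of any of cap_0, cap_1, cap_2 in the frame of tray above 0.21 m or y of any of cap_0, cap_1, cap_2 in the frame of tray below -0.19 m).
It also fails if it takes over 58 s, if anything falls off the work surface, if the arm or the gripper's body presses on something with over 40 N, if the wrist force passes 120 N, or if a joint passes its speed limit or range.

ROBOT

A 6-joint arm with a two-finger parallel gripper is mounted at the origin on a cart in front of the work surface, level with it; the furniture and walls round the work are solid. World frame = base frame: x ahead of the robot, y to its left, z up, the work surface at z = 0. Lengths are in mm, angles in degrees, forces in N, time in s.
With the tool pointing down it reaches from about 350 to 850 mm from the base axis. Payload 8.1 kg.
Tool frame: the origin (TCP) lies between the finger pads; the fingertips stand 17 mm ahead of it and the grasp point (between the pads) lies 2 mm behind it; z points along the fingers, y is the line along which they close (so a half turn about z gives the same grasp; the last joint's range is limited). The gripper opens to 85 mm and grips with 20 to 120 N. Pads are 22 mm wide; open, the fingers measure 114 mm over their backs; the gripper's body (76 mm by 85 mm) begins 54 mm behind the grasp point. The pads swing forward as they close: fully open they stand 13 mm farther back than shut.
Start: joints at [-78.575, 7.471, 85.268, -0, 87.261, -4.893], TCP at [168.6, -575.83, 248.292] pointing down, gripper open.
Joint ranges: [-169.43, 169.43], [-51.17, 129.36], [1.28, 143.12], [-76.62, 256.62], [0, 156.53], [-152.29, 152.29]. Speed limits (degrees/s): [136.94, 136.94, 159.86, 180, 180, 180].

INTERFACE

Orientations are given as [roll, pitch, yaw] about the fixed x, y, z axes, in that order (R = Rz(yaw) Ry(pitch) Rx(roll)).
In Python, from bench import sense, snapshot, hand_in, trace, place_of gives the robot as it stands.
- The arm moves only by the shell command python3 -m handwheel 'ROWS' [FORCE]. ROWS is JSON, a list of rows, each a list of 7 numbers: the opening, from -1 (shut) to 1 (fully open), then the shift along the tool's x, y, z in cm, then the turn, a rotation vector about the tool's x, y, z in rad. A call has 1 to 12 rows; each row shifts and turns the commanded pose from where the row before left it, along the tool's axes as they then stand; what a row does not reach is not made up. A row lasts 1/12 s, in which the tool goes at most 41.7 mm and 7.16 degrees, less where a joint would pass 70% of its speed; a pose out of reach is approached as far as the arm can. A call with a gripper value outside its range is refused whole. The fingers move at their own pace and stop on an object; FORCE is the grip in N (left out, the last holds). Time passes only in rows, so rows that do not move let the fingers close. It gives the time, the measured TCP pose, the force, the opening and the grip force at its end, in the units of the state.
- sense(): the state, without advancing time (a new reading comes with each control period).
- snapshot(name): name is "side" or "top" or "wrist"; returns a dict with "image" (384x512x3 uint8, red, green, blue), "intrinsics" (3x3 intrinsics, pixels), "k1" (the pictures are not rectified: a ray, as slopes to the right and down, at radius r is drawn at 1 + k1 r^2 times it, then the intrinsics apply), "R" (3x3) and "t" (3): a world point X has camera coordinates R X + t. Camera axes: x right, y down, z forward; pixel columns grow to the right and rows downward; lengths in mm; the calibration is good to about 2 mm. A picture is of the moment at which its call begins. There is no depth.
- hand_in(): hands the job in; it is judged then, once.
Trained networks look in a picture, given as the dict that the camera call returned (one of the last four; its "shot" number tells which), for a name from the list of things; names that differ only in an ending like _2 or _b are one class to them, and where a whole thing is asked for, a point or a joint stands for the part that bears it (a point fixed in the world has none). Each returns a list of dicts, best first, with "conf" (0 to 1); they miss things now and then, are a little off and sometimes report something else, mostly with a low value. They report only what shows in the picture. A call takes as long as a camera call.
- trace(picture, query): "pixels" (384x512 bool, what is visible of it).
- place_of(picture, query): "location" ([x, y, z] in mm, in world coordinates, good to about 4 mm: a listed point, or the origin of a listed thing).
The state is a dict: "time": time; "joint_pos": joint angles; "qd": joint speeds; "joint_efforts": joint torques, N m; "tool_pos": TCP position; "tcp_rot": TCP orientation; "ft_force": force on the tool from outside, world axes, zero at the start; "wrist_torque": the same for the moment, N m; "finger_gap": finger opening in mm; "grip_force": force on a finger pad.
Only numpy, scipy, OpenCV 4.12 (cv2) and the standard library are available. Lean on these libraries where they do the work, as an engineer would, in place of code of your own. Each camera call takes 0.05 s, during which the arm holds its last target. There are 200 camera calls.

## Working session

There is one attempt and no reset: what is moved stays moved. The work goes in short steps, Python scripts to look and compute and a shell command to move; the robot and the scene stay as the last step left them, time stands still between calls to the robot, and variables do not carry over. Pictures are saved under pics/ and viewed, at most 10 in all, crops included, and the job is handed in when it is done.

```bash
mkdir -p pics; cat > h.py <<'E'
import numpy as np, cv2
from bench import sense, snapshot, trace, place_of
def ray(p,u,v):
    K=np.array(p["intrinsics"]);k=p["k1"]
    d=np.array([(u-K[0,2])/K[0,0],(v-K[1,2])/K[1,1]]);s=d.copy()
    for _ in range(20): s=d/(1+k*(s@s))
    R=np.array(p["R"]);t=np.array(p["t"])
    return -R.T@t, R.T@np.array([s[0],s[1],1])
def onz(p,u,v,z):
    c,d=ray(p,u,v); return c+d*(z-c[2])/d[2]
def pix(p,X):
    K=np.array(p["intrinsics"]);c=np.array(p["R"])@X+np.array(p["t"]);s=c[:2]/c[2]
    s=s*(1+p["k1"]*(s@s)); return s*[K[0,0],K[1,1]]+K[:2,2]
def save(p,n): cv2.imwrite("pics/"+n+".png",np.array(p["image"])[:,:,::-1])
E
python3 - <<'E'
from h import *
np.set_printoptions(precision=1,suppress=True)
for c in("top","side"):
    p=snapshot(c);save(p,c+"1")
    print(c,-np.array(p["R"]).T@np.array(p["t"]))
    for n in("tray","pocket","cap_0","petri","beaker","timer"):
        print(n,[(round(o["conf"],2),np.array(o["location"])) for o in place_of(p,n)])
s=sense();print(s["tool_pos"],s["tcp_rot"],s["finger_gap"],s["time"])
E
```

```text
top [ 495.5    8.7 1442.8]
tray [(0.61, array([581.4,  16.3,  -0.4]))]
pocket [(0.87, array([ 596.8, -104.2,    5.2]))]
cap_0 [(0.64, array([490.1, 143.9,   1.2])), (0.56, array([ 598.1, -104.1,    2.1])), (0.48, array([605.9,  45.4,   5.9])), (0.45, array([540.6,  57.6,  -3.4]))]
petri [(0.75, array([635.2, 183.6,   4.5]))]
beaker [(0.85, array([557.3, 400.8,  -2.1]))]
timer [(0.62, array([ 643.4, -333.1,    1.1]))]
side [-293.3  596.1  637. ]
tray [(0.94, array([576.4,  16.9,  -0.4])), (0.35, array([605. ,  44.3,   0.8]))]
pocket [(0.87, array([ 595. , -106.9,    1.7]))]
cap_0 [(0.57, array([605.4,  44.4,   2.1])), (0.51, array([546.5,  62.5,   0.8])), (0.44, array([489.8, 145.6,   1. ]))]
petri [(0.55, array([629.4, 181.6,   1.8]))]
beaker [(0.61, array([558.5, 399.3,  -5.1]))]
timer [(0.47, array([ 642.7, -335.6,    0.1]))]
[ 168.6 -575.8  248.3] [180.    0.   16.3] 85.60772484513528 0.7
```

View pics/top1.png

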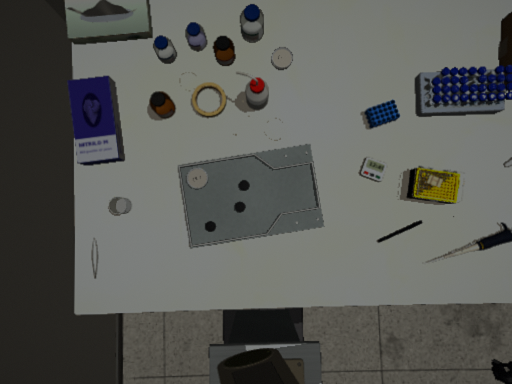

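View pics/side1.png

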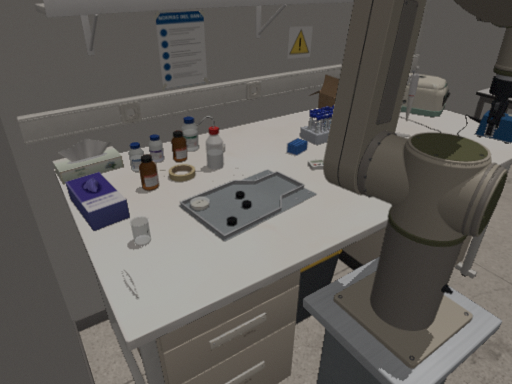

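The top view shows the tray centred near (250,197). The three caps are at (244,185), (240,207) and (210,226), and the petri dish is at (197,178) on the far side. The side view agrees with this. Next I'll refine the poses from both views.

```bash
python3 - <<'E'
from h import *
np.set_printoptions(precision=1,suppress=True)
P={c:snapshot(c) for c in("top","side")}
def cen(p,n):
    out=[]
    for o in trace(p,n):
        m=np.array(o["pixels"]);v,u=np.nonzero(m);out.append((round(o["conf"],2),u.mean(),v.mean(),m.sum()))
    return out
C={}
for c in P:
    C[c]=cen(P[c],"cap_0")
    for q in C[c]: print(c,q,onz(P[c],q[1],q[2],11))
# triangulate nearest pairs
for a in C["top"]:
    for b in C["side"]:
        c1,d1=ray(P["top"],a[1],a[2]);c2,d2=ray(P["side"],b[1],b[2])
        s=np.linalg.lstsq(np.c_[d1,-d2],c2-c1,rcond=None)[0]
        x,y=c1+s[0]*d1,c2+s[1]*d2
        if np.linalg.norm(x-y)<10: print("tri",(x+y)/2,np.linalg.norm(x-y))
for c in P:
  for o in trace(P[c],"tray")[:1]:
    cs=cv2.findContours(np.array(o["pixels"]).astype(np.uint8),0,2)[0];k=max(cs,key=cv2.contourArea)[:,0]
    W=np.array([onz(P[c],u,v,5)[:2] for u,v in k],np.float32)
    r=cv2.minAreaRect(W);print(c,o["conf"],r);print(cv2.boxPoints(r))
# zoom top
im=np.array(P["top"]["image"])[135:260,165:335,::-1];cv2.imwrite("pics/z.png",cv2.resize(im,None,fx=4.6,fy=4.6,interpolation=2))
E
```

```text
top (0.66, np.float64(243.94444444444446), np.float64(184.9777777777778), np.int64(90)) [606.   44.8  11. ]
top (0.42, np.float64(252.65973731456108), np.float64(196.17187942927336), np.int64(10583)) [572.6  20.4  11. ]
side (0.61, np.float64(246.16923076923078), np.float64(204.55384615384617), np.int64(65)) [539.4  63.5  11. ]
side (0.44, np.float64(231.126213592233), np.float64(221.37864077669903), np.int64(103)) [485.9 150.9  11. ]
side (0.16, np.float64(199.47663551401868), np.float64(203.5841121495327), np.int64(214)) [626.2 184.6  11. ]
top 0.68 ((574.7169189453125, 28.037857055664062), (247.38255310058594, 396.71942138671875), 7.232223033905029)
[[ 427.   209.2]
 [ 477.  -184.3]
 [ 722.4 -153.2]
 [ 672.5  240.4]]
side 0.68 ((577.234375, 27.445419311523438), (264.9238586425781, 408.4762268066406), 7.002795219421387)
[[ 420.9  214. ]
 [ 470.7 -191.4]
 [ 733.6 -159.1]
 [ 683.8  246.3]]
```

View pics/z.png

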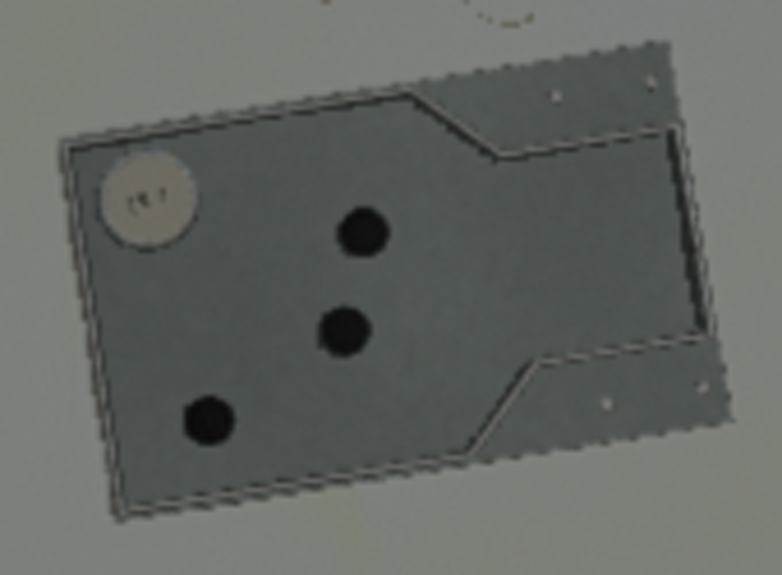

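The crop shows the wall corners clearly: wide end (66,145) and (118,512), funnel (410,92) and (467,455), pocket mouth (500,157) and (537,362), pocket end (678,130) and (708,335). The caps are at (363,232), (344,331) and (209,421). I'll fit the tray pose to these points.

```bash
python3 - <<'E'
from h import *
from scipy.optimize import least_squares
np.set_printoptions(precision=1,suppress=True)
p=snapshot("top")
Z=lambda u,v,z:onz(p,165+(u+.5)/4.6-.5,135+(v+.5)/4.6-.5,z)[:2]
px=[(66,145),(118,512),(410,92),(467,455),(500,157),(537,362),(678,130),(708,335)]
T=np.array([(116,201),(-116,201),(116,-20),(-116,-20),(66,-70),(-66,-70),(66,-181),(-66,-181)])
W=np.array([Z(*q,18) for q in px])
R=lambda a:np.array([[np.cos(a),-np.sin(a)],[np.sin(a),np.cos(a)]])
f=lambda s:((T@R(s[2]).T+s[:2])-W).ravel()
s=least_squares(f,[580,16,.13]).x;print(s,np.degrees(s[2]));print(f(s).reshape(-1,2))
for n,q in dict(A=(363,232),B=(344,331),C=(209,421),P=(148,199)).items():
    w=Z(*q,14);print(n,w,"tray",R(s[2]).T@(w-s[:2]))
q=snapshot("side")
for n,w in dict(A=(606,44.5),B=(542,60),C=(489,145)).items():print(n,pix(q,np.array([*w,19])))
np.save("tray.npy",s)
# dark blobs in side for triangulation
g=np.array(q["image"]).max(2);m=(g<45).astype(np.uint8);m[:170]=0;m[240:]=0;m[:,:200]=0;m[:,290:]=0
n,l,st,ce=cv2.connectedComponentsWithStats(m)
B=[c for c,k in zip(ce[1:],st[1:]) if k[4]>25]
for t in[(363,232),(344,331),(209,421)]:
  for b in B:
    c1,d1=ray(p,165+t[0]/4.6-.4,135+t[1]/4.6-.4);c2,d2=ray(q,*b)
    k=np.linalg.lstsq(np.c_[d1,-d2],c2-c1,rcond=None)[0];x,y=c1+k[0]*d1,c2+k[1]*d2
    if np.linalg.norm(x-y)<12:print("tri",t,b,(x+y)/2,np.linalg.norm(x-y))
E
```

```text
[575.9  18.3   0.1] 7.205065556765737
[[-0.2  1. ]
 [ 0.8 -0.6]
 [ 0.5 -0.6]
 [-0.1 -1. ]
 [ 0.1 -1. ]
 [-1.   1.5]
 [ 0.5  1.6]
 [-0.7 -1. ]]
A [605.6  46. ] tray [32.9 23.7]
B [543.4  59.8] tray [-27.   45.2]
C [489.6 146.1] tray [-69.6 137.6]
P [630.6 181.1] tray [ 74.7 154.6]
A [240.1 191.8]
B [246.6 201.7]
C [232.2 218. ]
tri (363, 232) [239.5 194.7] [606.2  46.4   8.4] 0.6949929281669549
tri (344, 331) [246.2 204.4] [543.9  60.3   8.2] 0.7049571495310758
tri (209, 421) [231.5 221. ] [489.8 146.9   8.5] 0.7128273925848712
```

```bash
python3 - <<'E'
import numpy as np
v=np.array([1.965,2.999])
for i in range(13):
    a=np.radians(16.3+6.743*i);print(i,np.round([v@[np.cos(a),np.sin(a)],v@[np.sin(a),-np.cos(a)]],2))
E
```

```text
0 [ 2.73 -2.33]
1 [ 2.98 -1.99]
2 [ 3.2  -1.63]
3 [ 3.36 -1.24]
4 [ 3.49 -0.84]
5 [ 3.56 -0.42]
6 [ 3.59 -0.  ]
7 [3.56 0.42]
8 [3.49 0.84]
9 [3.36 1.24]
10 [3.2  1.63]
11 [2.98 1.99]
12 [2.73 2.33]
```

```bash
python3 -m handwheel '[[-0.58,2.73,-2.33,0,0,0,-0.1177],[-0.58,2.98,-1.99,0,0,0,-0.1177],[-0.58,3.2,-1.63,0,0,0,-0.1177],[-0.58,3.36,-1.24,0,0,0,-0.1177],[-0.58,3.49,-0.84,0,0,0,-0.1177],[-0.58,3.56,-0.42,0,0,0,-0.1177],[-0.58,3.59,0,0,0,0,-0.1177],[-0.58,3.56,0.42,0,0,0,-0.1177],[-0.58,3.49,0.84,0,0,0,-0.1177],[-0.58,3.36,1.24,0,0,0,-0.1177],[-0.58,3.2,1.63,0,0,0,-0.1177],[-0.58,2.98,1.99,0,0,0,-0.1177]]' 20
```

```text
time: 2.1
tool_pos: [405.1, -214.2, 248.6]
tcp_rot: [180.0, 0.0, 97.6]
ft_force: [0.4, -1.2, -0.1]
finger_gap: 18.2
grip_force: 0.0
```

```bash
python3 -m handwheel '[[-0.58,2.71,2.32,0,0,0,0],[-0.58,2.71,2.32,1.5,0,0,0],[-0.58,2.71,2.32,2,0,0,0],[-0.58,2.71,2.32,2,0,0,0],[-0.58,2.71,2.32,2,0,0,0],[-0.58,2.71,2.32,2,0,0,0],[-0.58,2.71,2.32,2,0,0,0],[-0.58,2.71,2.32,2,0,0,0],[-0.58,2.71,2.32,2,0,0,0],[-0.58,2.71,2.32,2,0,0,0],[-0.58,0,0,0,0,0,0],[-0.58,0,0,0,0,0,0]]'
cat > st.py <<'E'
from h import *
s=sense();t=np.load("tray.npy");a=t[2];p=np.array(s["tool_pos"]);d=p[:2]-t[:2]
print(s["time"],"tray xy",np.round([d@[np.cos(a),np.sin(a)],d@[-np.sin(a),np.cos(a)]],1),"z",round(p[2],1),"yaw",round(s["tcp_rot"][2],2))
E
python3 st.py; python3 -c "
from h import *
p=snapshot('wrist');save(p,'w1')"
```

```text
time: 3.1
tool_pos: [598.9, 84.0, 70.2]
tcp_rot: [-179.7, -0.0, 97.4]
ft_force: [-0.1, -0.2, -0.0]
finger_gap: 17.8
grip_force: 0.0
3.1 tray xy [31.1 62.2] z 70.2 yaw 97.41
```

View pics/w1.png

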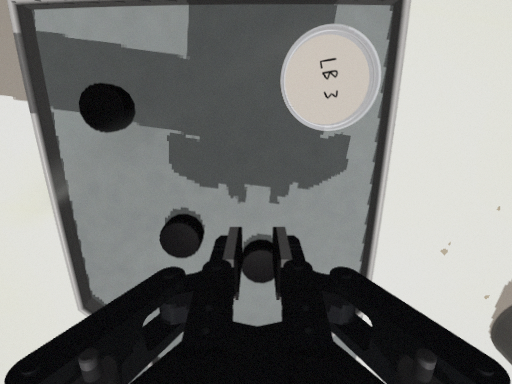

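The wrist view shows cap A at (262,260), lined up between the fingers (column ~257). The other caps are at (107,107) and (182,235), and the dish is at (331,77), well clear. I'll go down behind cap A.

```bash
python3 -m handwheel '[[-0.58,0,0.15,1.5,0,0,0],[-0.58,0,0,1.5,0,0,0],[-0.58,0,0,1.2,0,0,0],[-0.58,0,0,0.5,0,0,0],[-0.58,0,0,0,0,0,0]]'
python3 st.py; python3 -c "
from h import *
p=snapshot('wrist');save(p,'w2')"
```

```text
time: 3.57
tool_pos: [600.9, 81.6, 25.7]
tcp_rot: [-179.9, 0.0, 97.2]
ft_force: [-0.5, 0.5, -0.3]
finger_gap: 17.7
grip_force: 0.0
3.5667 tray xy [32.8 59.6] z 25.7 yaw 97.18
```

View pics/w2.png

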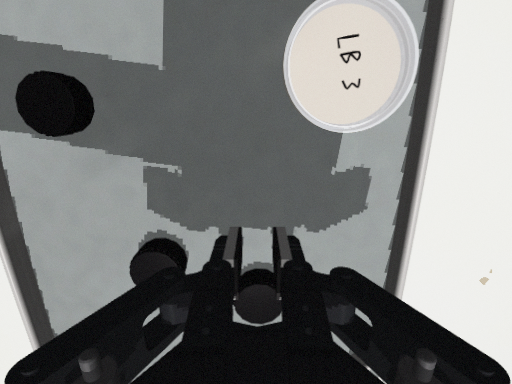

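Cap A is at (258,297), just ahead of the fingertips and centred. I'll push it now.

```bash
python3 -m handwheel '[[-0.58,-0.5,0,0.25,0,0,0],[-0.58,-1.0,0,0,0,0,0],[-0.58,-1.2,0,0,0,0,0],[-0.58,-1.4,0,0,0,0,0],[-0.58,-1.4,0,0,0,0,0],[-0.58,-1.4,0,0,0,0,0],[-0.58,-1.4,0,0,0,0,0],[-0.58,-1.2,0,0,0,0,0],[-0.58,-1,0,0,0,0,0],[-0.58,-0.6,0,0,0,0,0],[-0.58,0,0,0,0,0,0]]'
python3 st.py; python3 -c "
from h import *
p=snapshot('wrist');save(p,'w3')"
```

```text
time: 4.53
tool_pos: [616.1, -29.1, 23.8]
tcp_rot: [180.0, 0.0, 97.2]
ft_force: [0.3, -0.6, -0.2]
finger_gap: 18.2
grip_force: 0.0
4.5333 tray xy [ 33.9 -52.1] z 23.8 yaw 97.16
```

View pics/w3.png

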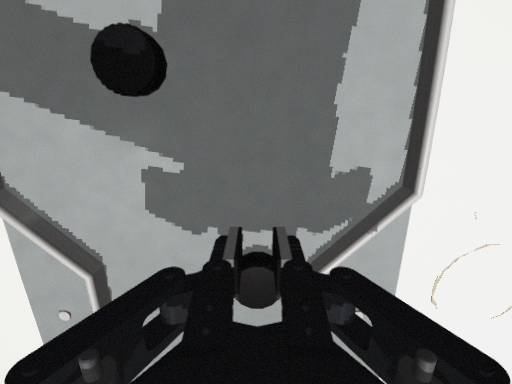

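Cap A is held between the fingertips at (257,285). I'll finish the push and then lift.

```bash
python3 -m handwheel '[[-0.58,-1,-0.1,0,0,0,0],[-0.58,-1.2,-0.1,0,0,0,0],[-0.58,-1.2,-0.1,0,0,0,0],[-0.58,-1.2,0,0,0,0,0],[-0.58,-1.1,0,0,0,0,0],[-0.58,-1,0,0,0,0,0],[-0.58,-0.6,0,0,0,0,0],[-0.58,0,0,0,0,0,0]]'
python3 st.py; python3 -m handwheel '[[-0.58,0.5,0,0,0,0,0],[-0.58,0.6,0,-1,0,0,0],[-0.58,0,0,-2,0,0,0],[-0.58,0,0,-1.5,0,0,0],[-0.58,2,-0.6,0,0,0,0],[-0.58,3,-0.9,0,0,0,0],[-0.58,3,-0.9,0,0,0,0],[-0.58,3,-0.9,0,0,0,0],[-0.58,3,-0.9,0,0,0,0],[-0.58,3,-0.9,0,0,0,0],[-0.58,2,-0.6,0,0,0,0],[-0.58,0,0,0,0,0,0]]'
python3 st.py
```

```text
time: 5.25
tool_pos: [622.3, -102.1, 23.9]
tcp_rot: [180.0, 0.0, 97.2]
ft_force: [-0.0, 0.2, 0.0]
finger_gap: 17.6
grip_force: 0.0
5.25 tray xy [  31.  -125.3] z 23.9 yaw 97.15
time: 6.25
tool_pos: [538.0, 96.5, 69.3]
tcp_rot: [-180.0, -0.1, 97.5]
ft_force: [0.2, -0.2, -0.9]
finger_gap: 17.8
grip_force: 0.0
6.25 tray xy [-27.8  82.3] z 69.3 yaw 97.49
```

```bash
python3 -m handwheel '[[-0.58,0,0,1.5,0,0,0],[-0.58,0,0,1.5,0,0,0],[-0.58,0,0,1.1,0,0,0],[-0.58,0,0,0.5,0,0,0],[-0.58,-0.5,0,0,0,0,0],[-0.58,-1.0,0,0,0,0,0],[-0.58,-1.2,0,0,0,0,0],[-0.58,-1.4,0,0,0,0,0],[-0.58,-1.4,0,0,0,0,0],[-0.58,-1,0,0,0,0,0],[-0.58,-0.6,0,0,0,0,0],[-0.58,0,0,0,0,0,0]]'
python3 st.py; python3 -c "
from h import *
p=snapshot('wrist');save(p,'w4')"
```

```text
time: 7.25
tool_pos: [549.8, 19.6, 23.4]
tcp_rot: [179.9, 0.0, 97.1]
ft_force: [0.5, 0.2, 0.5]
finger_gap: 18.0
grip_force: 0.0
7.25 tray xy [-25.7   4.5] z 23.4 yaw 97.12
```

View pics/w4.png

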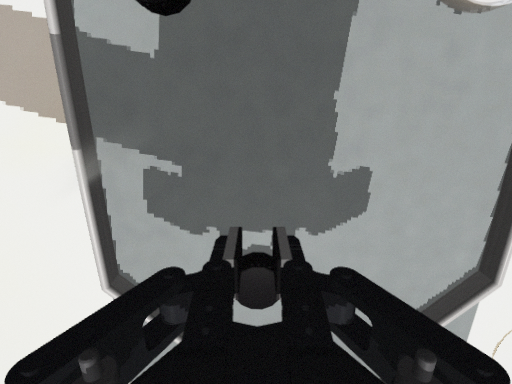

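Cap B is held at (257,283). I'll push it on into the left-hand lane.

```bash
python3 -m handwheel '[[-0.58,-0.8,-0.1,0,0,0,0],[-0.58,-1.2,-0.1,0,0,0,0],[-0.58,-1.4,-0.1,0,0,0,0],[-0.58,-1.4,-0.1,0,0,0,0],[-0.58,-1.4,-0.1,0,0,0,0],[-0.58,-1.4,-0.1,0,0,0,0],[-0.58,-1.4,0,0,0,0,0],[-0.58,-1.3,0,0,0,0,0],[-0.58,-1.2,0,0,0,0,0],[-0.58,-0.9,0,0,0,0,0],[-0.58,-0.6,0,0,0,0,0],[-0.58,0,0,0,0,0,0]]'
python3 st.py; python3 -m handwheel '[[-0.58,0.5,0,0,0,0,0],[-0.58,0.6,0,-1,0,0,0],[-0.58,0,0,-2,0,0,0],[-0.58,0,0,-1.5,0,0,0],[-0.58,3.6,-0.4,0,0,0,0],[-0.58,3.6,-0.5,0,0,0,0],[-0.58,3.6,-0.5,0,0,0,0],[-0.58,3.6,-0.5,0,0,0,0],[-0.58,3.6,-0.5,0,0,0,0],[-0.58,3.6,-0.5,0,0,0,0],[-0.58,3.6,-0.5,0,0,0,0],[-0.58,3.4,-0.4,0,0,0,0]]'
python3 st.py
```

```text
time: 8.3
tool_pos: [559.8, -109.6, 22.8]
tcp_rot: [180.0, 0.0, 97.2]
ft_force: [0.1, 1.1, -0.4]
finger_gap: 17.4
grip_force: 0.0
8.3 tray xy [ -32.  -124.9] z 22.8 yaw 97.18
time: 9.3
tool_pos: [482.9, 184.5, 68.7]
tcp_rot: [180.0, -0.0, 97.3]
ft_force: [-0.1, 0.0, 0.4]
finger_gap: 18.5
grip_force: 0.0
9.3 tray xy [-71.4 176.5] z 68.7 yaw 97.33
```

```bash
python3 -m handwheel '[[-0.58,-0.1,0.1,1.5,0,0,0],[-0.58,0,0,1.5,0,0,0],[-0.58,0,0,1.1,0,0,0],[-0.58,0,0,0.5,0,0,0],[-0.58,-0.5,0,0,0,0,0],[-0.58,-1.0,0,0,0,0,0],[-0.58,-1.2,0.1,0,0,0,0],[-0.58,-1.4,0.3,0,0,0,0],[-0.58,-1.4,0.4,0,0,0,0],[-0.58,-1,0.3,0,0,0,0],[-0.58,-0.6,0.2,0,0,0,0],[-0.58,0,0,0,0,0,0]]'
python3 st.py; python3 -c "
from h import *
p=snapshot('wrist');save(p,'w5')"
```

```text
time: 10.3
tool_pos: [508.3, 110.1, 22.3]
tcp_rot: [179.9, 0.0, 97.1]
ft_force: [-0.3, 0.2, 0.3]
finger_gap: 18.4
grip_force: 0.0
10.3 tray xy [-55.5  99.5] z 22.3 yaw 97.11
```

View pics/w5.png

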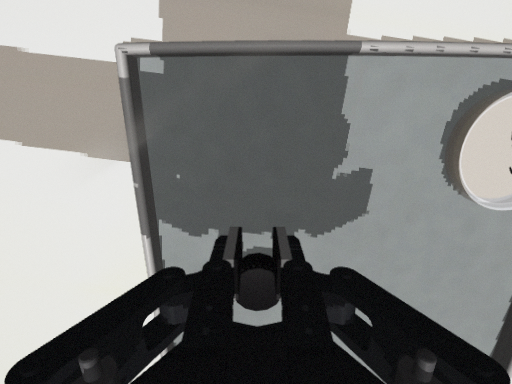

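Cap C is held at (257,283) and the dish is untouched. I'll push it diagonally to the pocket's centre lane.

```bash
python3 -m handwheel '[[-0.58,-0.8,0.2,0,0,0,0],[-0.58,-1.3,0.4,0,0,0,0],[-0.58,-1.4,0.5,0,0,0,0],[-0.58,-1.4,0.5,0,0,0,0],[-0.58,-1.4,0.5,0,0,0,0],[-0.58,-1.4,0.5,0,0,0,0],[-0.58,-1.4,0.5,0,0,0,0],[-0.58,-1.4,0.5,0,0,0,0],[-0.58,-1.4,0.5,0,0,0,0],[-0.58,-1.4,0.5,0,0,0,0],[-0.58,-1.2,0.4,0,0,0,0],[-0.58,-1,0.3,0,0,0,0]]'
python3 st.py
python3 -m handwheel '[[-0.58,-1,0.1,0,0,0,0],[-0.58,-1,0.1,0,0,0,0],[-0.58,-0.7,0,0,0,0,0],[-0.58,-0.5,0,0,0,0,0],[-0.58,0,0,0,0,0,0]]'
python3 st.py
```

```text
time: 11.35
tool_pos: [580.2, -36.7, 21.8]
tcp_rot: [180.0, 0.0, 97.2]
ft_force: [0.6, 0.4, 0.7]
finger_gap: 18.1
grip_force: 0.1
11.35 tray xy [ -2.6 -55.2] z 21.8 yaw 97.21
time: 11.77
tool_pos: [585.5, -67.7, 21.8]
tcp_rot: [-180.0, 0.0, 97.2]
ft_force: [-0.4, -0.1, 0.3]
finger_gap: 18.2
grip_force: 0.0
11.7667 tray xy [ -1.2 -86.5] z 21.8 yaw 97.2
```

```bash
python3 -m handwheel '[[-0.58,0.5,0,0,0,0,0],[-0.58,0.6,0,-1,0,0,0],[-0.58,0,0,-2,0,0,0],[-0.58,0,0,-3,0,0,0],[-0.58,2,0,-3,0,0,0],[-0.58,2,0,-3,0,0,0],[-0.58,2,0,-3,0,0,0],[-0.58,3,-1,-2,0,0,0],[-0.58,3,-1,-2,0,0,0],[-0.58,3,-1,0,0,0,0],[-0.58,3,-1,0,0,0,0],[-0.58,0,0,0,0,0,0]]'
python3 - <<'E'
from h import *
np.set_printoptions(precision=1,suppress=True)
p=snapshot("top");im=np.array(p["image"]);t=np.load("tray.npy");a=t[2]
cv2.imwrite("pics/z2.png",cv2.resize(im[135:260,165:335,::-1],None,fx=4.6,fy=4.6,interpolation=2))
m=(im.max(2)<45).astype(np.uint8)
n,l,st,ce=cv2.connectedComponentsWithStats(m)
for c,k in zip(ce,st):
    if 40<k[4]<200 and 165<c[0]<335 and 135<c[1]<260:
        d=onz(p,*c,13)[:2]-t[:2];print(c,k[4],"tray",d@[np.cos(a),np.sin(a)],d@[-np.sin(a),np.cos(a)])
for n in("petri","beaker","timer"):print(n,[o["location"] for o in place_of(p,n)][:1])
E
```

```text
time: 12.77
tool_pos: [519.4, 123.2, 213.3]
tcp_rot: [179.9, -0.1, 97.5]
ft_force: [0.2, -1.1, -0.5]
finger_gap: 18.3
grip_force: 0.0
[301.8 176.9] 97 tray 30.128995996178705 -147.46687236832113
[290.2 189.8] 91 tray -1.896998183218276 -108.01996807523216
[230.  206.3] 64 tray -22.0197093650795 72.09981703528724
[305.2 198.2] 95 tray -32.75152222818225 -146.96072265297772
[213.2 235.3] 107 tray -97.24606741275016 132.6312045691512
petri [[632.6, 186.1, -0.6]]
beaker [[558.4, 401.6, -3.0]]
timer [[645.0, -330.2, -0.2]]
```

View pics/z2.png

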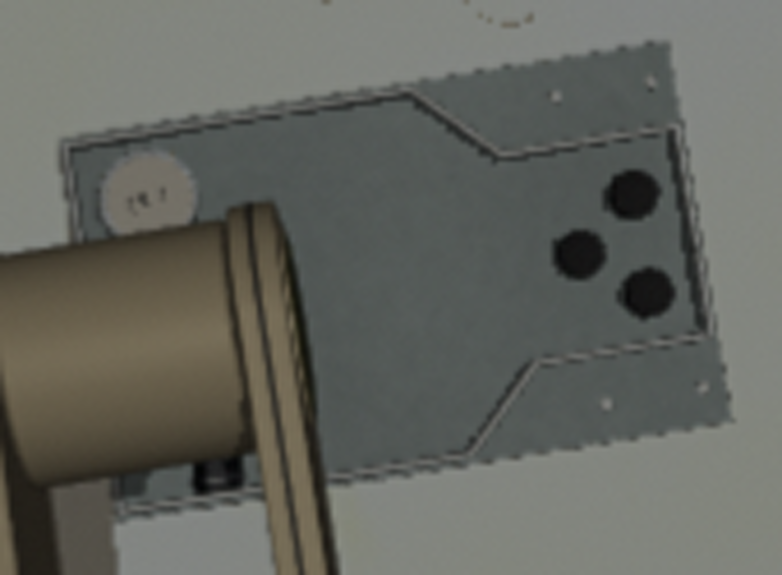

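All three caps lie flat in the pocket, at crop positions (632,195), (579,254) and (647,292). The dish hasn't moved from (148,199), and the hand is clear. I'll hand it in.

```bash
python3 -c "
from bench import hand_in
print(hand_in())"
```

```text
the job is handed in; nothing more can be done
None
```

I handed the job in at about 12.8 s of the 58 s allowed: the last top view shows all three caps in the pocket, the dish, beaker and timer within measurement error of where they started, and the hand clear; no verdict was returned.

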